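Pop the charger's push-push hatch and reset its breaker

TASK

The trailer charger's breaker has tripped. With the fingertips, press the round pad of its hatch down once, take the finger away so that the hatch swings up, and see that it stays open by itself; then push the white breaker button under it fully home. Leave the charger's hatch open, keep the other box's hatch shut, and do not shift, lift or pick up anything else.

Things in the scene. Friction and masses are not known exactly. Their poses are not given: they have to be found in the camera images.
- charger: Charger box: grey, 160 (x) x 140 (y) x 100 mm high, fixed; origin: centre of its underside; x from the front (robot's side) to the back. Flush in its top a hatch 114 x 116 mm, hinged at the back (line at x 50, z 97 mm). Told by the ROUND pad on its hatch and five aluminium fins along its back edge. Under the hatch a well 38 mm deep, x -70 to 50 mm, 120 mm wide; two fuse caps stand behind the button in it.
- charger_pad (a point): Centre of the top of the round black thumb pad (26 mm across, 3 mm proud), near the hatch's front edge, 98 mm in front of the hinge line; moves with the hatch. Press it straight down: about 5 N moves it, the latch lets go after 4.5 mm, the hatch stops solidly at 6.5 mm.
- charger_hatch (a joint): Hatch angle, rad: about 0 latched shut, negative pressed in (lets go by -0.046, solid stop at -0.068), positive open. Once the latch has let go and the finger withdraws, a damped spring swings it up and back in about 2 s to its stop at 1.75 (standing up at the back of the box) and holds it. Too short a press leaves it latched. Pressing the open hatch fully down latches it shut again.
- charger_latch (a joint): Place (m) of the hidden follower in the hatch's push-push latch: about 0 latched as at the start, up to 0.009 as a press lets go, -0.0135 once the hatch has opened; below -0.003 with the hatch angle near 0 means that the open hatch was pushed shut again. Cannot be touched.
- breaker_top (a point): Centre of the top of the white breaker button (20 mm across, in a black collar 32 mm across), in the well under the hatch, 35 mm in front of the box's origin. Its top stands 14 to 16 mm below the box's rim (86 mm above the bench at joint 0). Pressed straight down with about 4 N; it has no spring and stays where it is left.
- breaker (a joint): How far the breaker button is pushed in, m: 0 to 0.0015 at the start (tripped), 0.008 fully home (end of travel).
- lightbox: Lighting box, to be left alone: same size, colour, origin, axes and hatch as the charger, but with a straight BAR (70 mm wide, 16 mm deep) on its hatch in place of the round pad, and two round black domes on its back edge. The two boxes stand side by side, either one on the left.
- lightbox_hatch (a joint): Angle of the lighting box's hatch, rad: about 0 shut, positive open, negative pressed in. Same push-push latch.
- tape_mid (a point): Bystander, not to be touched: roll of tan masking tape lying flat, 56 mm across, 25 mm high; point at its middle, half-way up.
- oil_mid (a point): Bystander, not to be touched: white oil bottle, 44 mm across, 100 mm tall, upright; point at its middle.
- wrench_mid (a point): Bystander, not to be touched: steel wrench lying flat; point near its middle.
- screwdriver_mid (a point): Bystander, not to be touched: screwdriver lying flat; point near its middle.
- hub_mid (a point): Bystander, not to be touched: aluminium bicycle wheel hub standing on end, 48 mm across, 66 mm tall; point half-way up.
- mug_mid (a point): Bystander, not to be touched: white mug, 76 mm across, 85 mm tall; point half-way up.
- offcut_mid (a point): Bystander, not to be touched: flat steel offcut 70 x 40 x 20 mm; point half-way up.

How it is judged:
On the way, in this order (a step that is already met when the one before it is completed fails the run):
1. the charger's hatch is pressed in far enough to free its latch (value of joint charger_hatch below -0.04 rad).
2. the hatch has swung up and stays open with nothing touching the charger (value of joint charger_hatch above 1.5 rad and contact force between each of the fingers, the arm and charger below 0.3 N), for 0.4 s.
3. the breaker button is pushed home (value of joint breaker above 0.0065 m and value of joint charger_hatch above 1 rad), for 0.1 s.
At the end, for the whole second after the job is handed in: The charger's hatch stands open by itself (over 1.5 rad) and at rest, its breaker button is pushed in by more than 6.5 of its 8 mm, and the lighting box's hatch is still shut (under 0.05 rad) (value of joint charger_hatch above 1.5 rad and velocity of joint charger_hatch below 0.1 rad/s and value of joint breaker above 0.0065 m and value of joint lightbox_hatch below 0.05 rad); the robot touches nothing.
It fails at once if the charger's hatch is pressed shut again after it has opened (value of joint charger_latch below -0.003 m and value of joint charger_hatch below 0.03 rad).
It fails at once if the lighting box's hatch is pressed or opened (value of joint lightbox_hatch above 0.05 rad or value of joint lightbox_hatch below -0.03 rad).
It fails at once if a bystander is shifted by more than 15 mm or lifted (distance of any of tape_mid, oil_mid, wrench_mid, screwdriver_mid, hub_mid, mug_mid, offcut_mid from where it was at the start of the episode above 0.015 m).
It also fails if it takes over 48 s, if anything falls off the work surface, if the arm or the gripper's body presses on something with over 40 N, if the wrist force passes 120 N, or if a joint passes its speed limit or range.

ROBOT

A 6-joint arm with a two-finger parallel gripper is mounted at the origin on the work surface. World frame = base frame: x ahead of the robot, y to its left, z up, the work surface at z = 0. Lengths are in m, angles in rad, forces in N, time in s.
With the tool pointing down it reaches from about 0.3 to 0.875 m from the base axis. Payload 6.4 kg.
Tool frame: the origin (TCP) lies between the finger pads; the fingertips stand 8 mm ahead of it and the grasp point (between the pads) lies 11 mm behind it; z points along the fingers, y is the direction in which the jaws open and shut (so a half turn about z gives the same grasp; the last joint's range is limited). The gripper opens to 85 mm and grips with 20 to 120 N. Pads are 22 mm wide; open, the fingers measure 114 mm over their backs; the gripper's body (76 mm by 85 mm) begins 54 mm behind the grasp point. The pads swing forward as they close: fully open they stand 13 mm farther back than shut.
Start: joints at [0.962, 0.181, 1.607, -0, 1.354, -0.206], TCP at [0.225, 0.529, 0.239] pointing down, gripper open.
Joint ranges: [-2.99, 2.99], [-0.89, 2.07], [0.3, 2.58], [-1.14, 4.28], [0, 2.63], [-3.12, 3.12]. Speed limits (rad/s): [2.57, 2.57, 3.01, 3.14, 3.14, 3.14].

INTERFACE

Orientations are given as a unit quaternion [w, x, y, z].
In Python, from bench import monitor, viewer, workorder, spotter gives the robot as it stands. The module is installed in compiled form; this text tells all that it offers.
- The arm moves only by the tool move_arm, never from a script. Its argument "motion" is a list of rows, each a list of 3 entries, a list of its own where there are three numbers: the shift along the tool's x, y, z in units of 60 mm (1.0 is 60 mm), then the turn, a rotation vector about the tool's x, y, z in units of 8 degrees (1.0 is 8 degrees), then the opening in per cent of the stroke, from 0 (shut) to 100 (fully open). In form: [[[dx, dy, dz], [rx, ry, rz], grip], ...]. A call has 1 to 10 rows; each row is the pose to reach, as a shift and turn from the pose commanded when the call began, along the tool's axes at that moment; what a row does not reach only later rows make up. A row lasts 1/8 s, in which the tool goes at most 62.5 mm and 10.7 degrees, less where a joint would pass 70% of its speed; a pose out of reach is approached as far as the arm can. A call with a gripper value outside its range is refused whole. The fingers move at their own pace and stop on an object; the grip force is fixed at half the most. Time passes only in rows, so rows that repeat a pose let the fingers close. It gives the time, the measured TCP pose, the force and the opening at its end, in the units of the state.
- monitor.get_obs(): the state, without advancing time (a new reading comes with each control period).
- viewer.camera(name): name is "scene" or "top" or "wrist"; returns the picture (400x640x3 uint8, blue, green, red); there is no depth.
- viewer.calibration(name): a dict with "fovy" (degrees; the focal length in pixels is half the picture's height over the tangent of half this angle, whatever the lens; pixels are square), "cx", "cy" (the principal point, pixels), "extrinsics" (4x4, takes a point from camera to world coordinates). Camera axes: x right, y down, z forward; pixel columns grow to the right and rows downward; lengths in m; the calibration is good to about 2 mm. A picture is of the moment at which its call begins: read the wrist's pose just before it. calibration takes no time and is no camera call; for the wrist camera it gives the pose at the moment of the call.
- workorder.hand_in(): hands the job in, once; it reports no verdict.
Trained networks look in the newest picture that a camera, given by its name, has taken for a name from the list of things; names that differ only in an ending like _2 or _b are one class to them, and where a whole thing is asked for, a point or a joint stands for the part that bears it (a point fixed in the world has none). Each returns a list of dicts, best first, with "score" (0 to 1); they miss things now and then, are a little off and sometimes report something else, mostly with a low value. They report only what shows in the picture. A call takes as long as a camera call.
- spotter.search_frame(camera, name): "centre" ([column, row] as shares, 0 to 1, of the picture: columns of its width, rows of its height, amid what is visible of it).
- spotter.outline_of(camera, name): "region" (400x640 bool, what is visible of it) and "centre" ([column, row] as shares, 0 to 1, of the picture: columns of its width, rows of its height, amid what is visible of it).
The state is a dict: "time_s": time; "q": joint angles; "dq": joint speeds; "joint_efforts": joint torques, N m; "eef_pos": TCP position; "eef_rot": TCP orientation; "wrist_force": force on the tool from outside, world axes, zero at the start; "torque": the same for the moment, N m; "opening": opening from 0.0 (shut) to 1.0 (fully open).
Only numpy, scipy, OpenCV 4.12 (cv2) and the standard library are available. Lean on these libraries where they do the work, as an engineer would, in place of code of your own. Each camera call takes 0.05 s, during which the arm holds its last target. There are 200 camera calls.

## Working session

There is one attempt and no reset: what is moved stays moved. The work goes in short steps, Python scripts to look and compute and a tool call to move; the robot and the scene stay as the last step left them, time stands still between calls to the robot, and variables do not carry over. Pictures are saved under pics/ and viewed, about 8 in all and at most 12, crops included, and the job is handed in when it is done.

Besides the shell and the picture viewer there is one more tool, called after "Emit:" by a JSON object that holds its "api" and its "payload", one argument or row to a line. move_arm: Moves the arm, as the interface text tells. Its arguments: {"type":"object","properties":{"motion":{"type":"array","items":{"type":"array"}}},"required":["motion"]}

```bash
mkdir -p pics; cat > h.py <<'E'
from bench import monitor, viewer, workorder, spotter
import numpy as np, cv2
from scipy.spatial.transform import Rotation as R
def cal(n):
    c=viewer.calibration(n); f=200/np.tan(np.radians(c["fovy"])/2); return f,c["cx"],c["cy"],np.array(c["extrinsics"])
def ray(n,u,v,z):
    f,cx,cy,E=cal(n); d=E[:3,:3]@np.array([(u-cx)/f,(v-cy)/f,1]); o=E[:3,3]; return o+d*(z-o[2])/d[2]
def proj(n,p):
    f,cx,cy,E=cal(n); q=E[:3,:3].T@(np.array(p)-E[:3,3]); return np.array([cx+f*q[0]/q[2],cy+f*q[1]/q[2]])
E
python3 - <<'E'
from h import *
for n in ("top","scene"):
    cv2.imwrite(f"pics/{n}1.png",viewer.camera(n))
    print(n,cal(n)[3][:3,3].round(3))
    for t,z in (("charger_pad",.103),("charger",.1),("lightbox",.1),("oil_mid",.1),("mug_mid",.085),("hub_mid",.066),("tape_mid",.025)):
        for d in spotter.search_frame(n,t)[:2]:
            u,v=d["centre"][0]*640,d["centre"][1]*400
            print(t,round(d["score"],2),round(u),round(v),ray(n,u,v,z).round(3))
o=monitor.get_obs();print(o)
E
```

```text
top [ 0.381 -0.006  1.311]
charger_pad 0.88 385 237 [ 0.487 -0.182  0.103]
charger 0.87 385 235 [ 0.494 -0.181  0.1  ]
lightbox 0.83 257 223 [0.527 0.158 0.1  ]
oil_mid 0.75 312 202 [0.584 0.012 0.1  ]
mug_mid 0.62 384 144 [ 0.751 -0.188  0.085]
hub_mid 0.68 264 148 [0.743 0.149 0.066]
tape_mid 0.67 265 144 [0.768 0.152 0.025]
tape_mid 0.6 322 264 [ 0.421 -0.016  0.025]
scene [ 1.426 -0.214  0.975]
charger_pad 0.87 245 177 [ 0.495 -0.189  0.103]
charger_pad 0.66 447 147 [0.515 0.385 0.103]
charger 0.88 250 195 [ 0.561 -0.185  0.1  ]
lightbox 0.46 326 205 [ 0.646 -0.006  0.1  ]
oil_mid 0.64 327 206 [ 0.648 -0.004  0.1  ]
mug_mid 0.6 262 268 [ 0.784 -0.194  0.085]
hub_mid 0.89 400 244 [0.784 0.146 0.066]
hub_mid 0.67 244 175 [ 0.449 -0.189  0.066]
tape_mid 0.72 312 172 [0.44  0.007 0.025]
tape_mid 0.5 399 244 [0.756 0.158 0.025]
{'time_s': 0.8, 'q': array([ 9.61658235e-01,  1.80763028e-01,  1.60696726e+00, -1.12428773e-05,
        1.35380680e+00, -2.06319132e-01]), 'dq': array([ 0.00054976, -0.0021377 ,  0.0004812 , -0.00114832, -0.00092182,
       -0.00032816]), 'joint_efforts': array([ 1.41450149e-03, -4.44795728e+01, -3.51663530e+01, -4.17108276e-05,
        6.07772072e-04, -2.47515288e-05]), 'eef_pos': array([0.22542247, 0.52900323, 0.23932512]), 'eef_rot': array([1.60580074e-05, 2.00049332e-01, 9.79785826e-01, 2.33326536e-05]), 'wrist_force': array([ 0.15298009, -1.16369566, -0.43637899]), 'torque': array([-0.05208295, -0.05300443,  0.03102942]), 'opening': 1.0026745914073425}
```

```bash
python3 - <<'E'
import cv2
a=cv2.imread("pics/top1.png")[100:320,180:460]; cv2.imwrite("pics/a.png",cv2.resize(a,None,fx=2.8,fy=2.7,interpolation=2))
E
```

```text
(no output)
```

View pics/a.png

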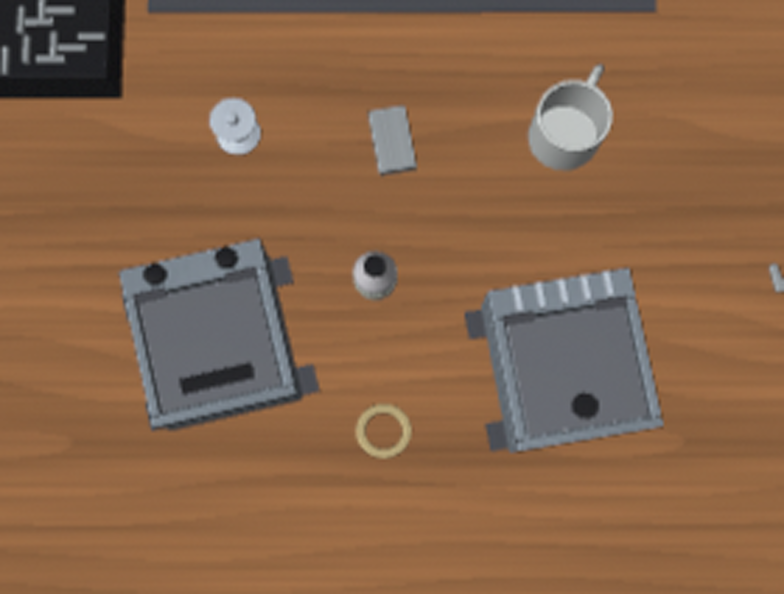

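View pics/scene1.png

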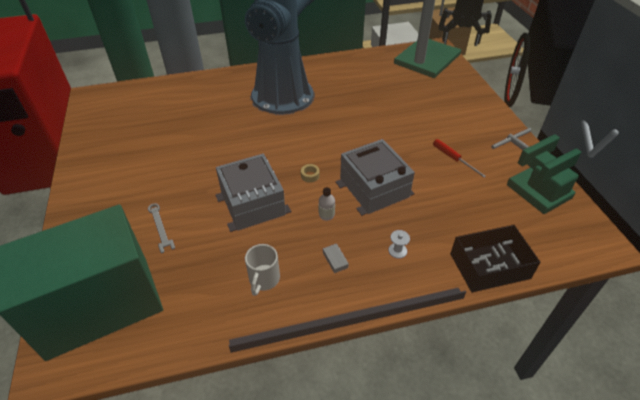

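The charger is on the right (y≈-0.18): round pad at crop (586,405) and fins at the back. The lighting box is on the left. Next I measure the pad and the yaw.

```bash
python3 - <<'E'
from h import *
def full(u,v): return 180+u/2.8,100+v/2.7
for u,v in ((515,450),(662,425),(488,292),(630,270)): print("corner",ray("top",*full(u,v),.1).round(4))
for n,(u0,v0) in (("top",(389,250)),("scene",(243,167))):
    g=cv2.cvtColor(cv2.imread(f"pics/{n}1.png"),6)
    s=g[v0-12:v0+12,u0-12:u0+12]; k,l,st,c=cv2.connectedComponentsWithStats((s<55).astype(np.uint8))
    for i in range(1,k):
        u,v=c[i]+[u0-12,v0-12]; print(n,st[i][4],u,v,ray(n,u+.5,v+.5,.103).round(4))
E
```

```text
corner [ 0.4104 -0.1248  0.1   ]
corner [ 0.4344 -0.264   0.1   ]
corner [ 0.5662 -0.1017  0.1   ]
corner [ 0.5883 -0.2391  0.1   ]
top 58 388.6551724137931 249.70689655172413 [ 0.4532 -0.192   0.103 ]
scene 37 242.7027027027027 166.05405405405406 [ 0.4536 -0.1886  0.103 ]
```

```bash
cat >> h.py <<'E'
def shift(p):
    o=monitor.get_obs(); q=o["eef_rot"]; r=R.from_quat([q[1],q[2],q[3],q[0]])
    print("shift",(r.inv().apply(np.array(p)-o["eef_pos"])/.06).round(3),"ydir deg",np.degrees(np.arctan2(*r.apply([0,1,0])[[1,0]])).round(2), "z",r.apply([0,0,1]).round(4),"pos",o["eef_pos"].round(4),"F",o["wrist_force"].round(2),"t",round(o["time_s"],2),"open",round(o["opening"],3))
E
python3 -c "
from h import *
shift([.4534,-.1905,.17])"
```

```text
shift [-8.196 -9.542  1.155] ydir deg 66.92 z [ 0.  0. -1.] pos [0.2254 0.529  0.2393] F [ 0.15 -1.16 -0.44] t 0.8 open 1.003
```

Emit:
{"api": "move_arm", "payload": {
  "motion": [
    [[-8.2, -9.54, 0], [0, 0, -4.05], 0],
    [[-8.2, -9.54, 0], [0, 0, -4.05], 0],
    [[-8.2, -9.54, 0], [0, 0, -4.05], 0],
    [[-8.2, -9.54, 0], [0, 0, -4.05], 0],
    [[-8.2, -9.54, 0], [0, 0, -4.05], 0],
    [[-8.2, -9.54, 0], [0, 0, -4.05], 0],
    [[-8.2, -9.54, 0], [0, 0, -4.05], 0],
    [[-8.2, -9.54, 0], [0, 0, -4.05], 0],
    [[-8.2, -9.54, 0], [0, 0, -4.05], 0],
    [[-8.2, -9.54, 0], [0, 0, -4.05], 0]
  ]
}}

```text
time_s: 2.05
eef_pos: [0.4108, -0.0558, 0.2399]
eef_rot: [0.001, -0.081, 0.997, -0.0]
wrist_force: [1.2, 1.0, -0.7]
opening: 0.001
```

```bash
python3 -c "
from h import *
shift([.4534,-.1905,.17])"
```

```text
shift [-0.336 -2.33   1.167] ydir deg 99.29 z [ 1.6e-03 -4.0e-04 -1.0e+00] pos [ 0.4108 -0.0558  0.2399] F [ 1.18  0.97 -0.71] t 2.05 open 0.001
```

Emit:
{"api": "move_arm", "payload": {
  "motion": [
    [[-0.34, -2.33, 0], [0, 0, 0], 0],
    [[-0.34, -2.33, 0], [0, 0, 0], 0],
    [[-0.34, -2.33, 1.17], [0, 0, 0], 0],
    [[-0.34, -2.33, 1.17], [0, 0, 0], 0],
    [[-0.34, -2.33, 1.17], [0, 0, 0], 0],
    [[-0.34, -2.33, 1.17], [0, 0, 0], 0],
    [[-0.34, -2.33, 1.17], [0, 0, 0], 0]
  ]
}}

```text
time_s: 2.92
eef_pos: [0.4542, -0.1881, 0.1711]
eef_rot: [0.001, -0.082, 0.997, -0.001]
wrist_force: [0.8, -0.1, 0.6]
opening: 0.002
```

```bash
python3 -c "
from h import *
shift([.4534,-.1905,.115])
cv2.imwrite('pics/w1.png',viewer.camera('wrist'))
for p in ([.4534,-.1905,.103],monitor.get_obs()['eef_pos']-[0,0,.008]): print(proj('wrist',p))
print(spotter.search_frame('wrist','charger_pad'))
"
```

```text
shift [ 0.022 -0.035  0.936] ydir deg 99.39 z [ 0.0028 -0.002  -1.    ] pos [ 0.4542 -0.1881  0.1711] F [ 0.82 -0.1   0.61] t 2.92 open 0.002
[320.55269605 219.88885159]
[323.30079485 260.14427932]
[{'centre': [0.9275, 0.772], 'score': 0.5}]
```

View pics/w1.png

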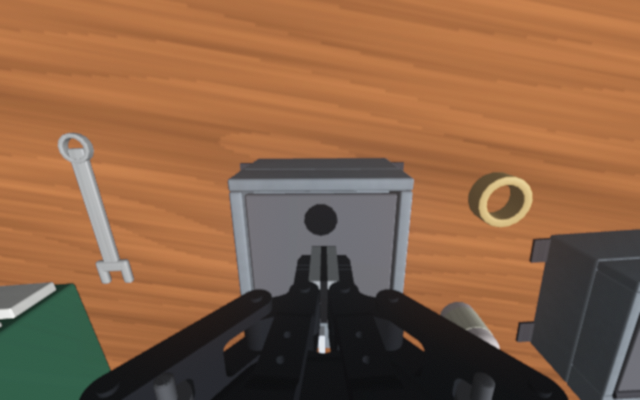

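The pad sits at (320,219), where I predicted it (320.5,219.9). I'll press it.

Emit:
{"api": "move_arm", "payload": {
  "motion": [
    [[0.02, -0.03, 0.6], [0, 0, 0], 0],
    [[0.02, -0.03, 0.9], [0, 0, 0], 0],
    [[0.02, -0.03, 1.0], [0, 0, 0], 0],
    [[0.02, -0.03, 1.05], [0, 0, 0], 0],
    [[0.02, -0.03, 1.09], [0, 0, 0], 0],
    [[0.02, -0.03, 1.09], [0, 0, 0], 0]
  ]
}}

```text
time_s: 3.78
eef_pos: [0.4526, -0.1902, 0.1046]
eef_rot: [0.0, -0.081, 0.997, -0.0]
wrist_force: [-3.4, 2.2, 6.5]
opening: 0.001
```

Emit:
{"api": "move_arm", "payload": {
  "motion": [
    [[0, 0, 0.02], [0, 0, 0], 0],
    [[0, 0, 0.02], [0, 0, 0], 0]
  ]
}}

```text
time_s: 4.03
eef_pos: [0.4526, -0.1903, 0.1044]
eef_rot: [0.0, -0.081, 0.997, -0.0]
wrist_force: [-6.8, 4.5, 14.6]
opening: -0.003
```

Emit:
{"api": "move_arm", "payload": {
  "motion": [
    [[0, 0, -0.4], [0, 0, 0], 0],
    [[0.8, 0, -1.2], [0, 0, 0], 0],
    [[1.2, 0, -2.0], [0, 0, 0], 0],
    [[1.2, 0, -2.0], [0, 0, 0], 0],
    [[1.2, 0, -2.0], [0, 0, 0], 0],
    [[1.2, 0, -2.0], [0, 0, 0], 0],
    [[1.2, 0, -2.0], [0, 0, 0], 0],
    [[1.2, 0, -2.0], [0, 0, 0], 0],
    [[1.2, 0, -2.0], [0, 0, 0], 0],
    [[1.2, 0, -2.0], [0, 0, 0], 0]
  ]
}}

```text
time_s: 5.28
eef_pos: [0.3813, -0.2018, 0.2225]
eef_rot: [-0.0, -0.081, 0.997, 0.0]
wrist_force: [0.8, -0.7, 1.2]
opening: 0.002
```

Emit:
{"api": "move_arm", "payload": {
  "motion": [
    [[0, 0, 0], [0, 0, 0], 0],
    [[0, 0, 0], [0, 0, 0], 0],
    [[0, 0, 0], [0, 0, 0], 0],
    [[0, 0, 0], [0, 0, 0], 0],
    [[0, 0, 0], [0, 0, 0], 0],
    [[0, 0, 0], [0, 0, 0], 0],
    [[0, 0, 0], [0, 0, 0], 0],
    [[0, 0, 0], [0, 0, 0], 0],
    [[0, 0, 0], [0, 0, 0], 0],
    [[0, 0, 0], [0, 0, 0], 0]
  ]
}}

```text
time_s: 6.52
eef_pos: [0.3813, -0.2018, 0.2226]
eef_rot: [-0.0, -0.081, 0.997, 0.0]
wrist_force: [-0.2, 0.1, -0.1]
opening: 0.002
```

```bash
python3 -c "
from h import *
shift([.4657,-.188,.11])
a=viewer.camera('wrist');f,cx,cy,_=cal('wrist')
p=proj('wrist',[.4657,-.188,.086]);print(p,proj('wrist',[.4534,-.1905,.103]))
b=viewer.camera('scene');t=viewer.camera('top')
print([ (n,spotter.search_frame(n,'breaker_top')) for n in ('wrist','top','scene')])
c=lambda i,x,y:cv2.resize(i[y-50:y+50,x-65:x+65],(400,300),interpolation=2)
cv2.imwrite('pics/t2.png',t);cv2.imwrite('pics/wr2.png',a)
cv2.imwrite('pics/w2.png',np.vstack([np.hstack([c(b,245,180),c(t,385,235)]),np.hstack([cv2.resize(a[:,160:480],(400,300))[:, :],c(a,int(p[0]),max(50,min(349,int(p[1]))))])]))
"
```

```text
shift [-1.426e+00 -1.000e-03  1.876e+00] ydir deg 99.32 z [-0.  0. -1.] pos [ 0.3813 -0.2018  0.2226] F [-0.25  0.09 -0.08] t 6.53 open 0.002
[323.34559632 271.04400971] [322.86891132 269.19402443]
[('wrist', []), ('top', []), ('scene', [{'centre': [0.6945, 0.3708], 'score': 0.36}])]
```

View pics/w2.png

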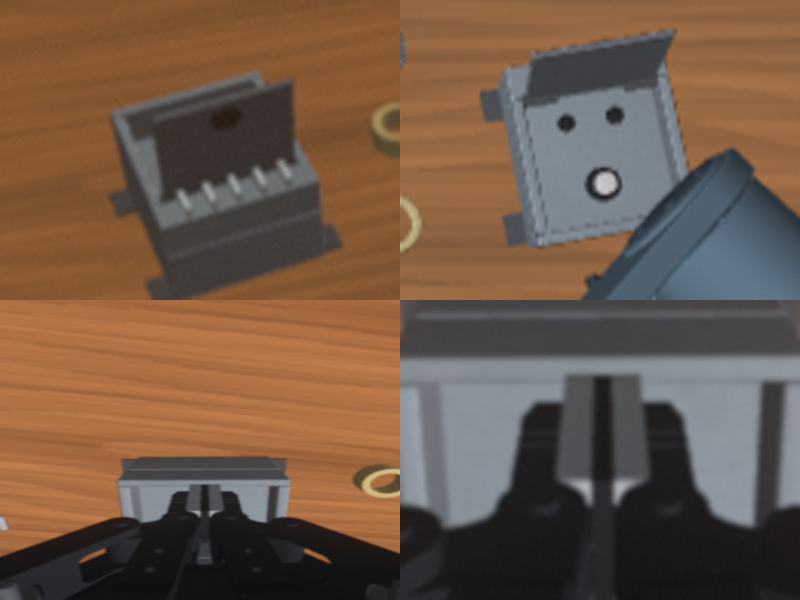

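The hatch is open, standing up at the back, and the button shows in the top view at about (386,246). I'll refine its position.

```bash
python3 -c "
from h import *
g=cv2.cvtColor(cv2.imread('pics/t2.png'),6)[237:256,375:398]
k,l,s,c=cv2.connectedComponentsWithStats((g>165).astype(np.uint8))
print(s[:,4],c,g.max())
for i in range(1,k): print(ray('top',*(c[i]+[375.5,237.5]),.086))
k,l,s,c=cv2.connectedComponentsWithStats((g<70).astype(np.uint8))
for i in range(1,k): print(s[i,4],ray('top',*(c[i]+[375.5,237.5]),.08))
"
```

```text
[405  32] [[10.96049383  9.03950617]
 [11.5         8.5       ]] 199
[ 0.46549099 -0.18910089  0.086     ]
40 [ 0.46382822 -0.18467867  0.08      ]
2 [ 0.47396361 -0.19832598  0.08      ]
```

Emit:
{"api": "move_arm", "payload": {
  "motion": [
    [[0, 0, 0], [0, 0, 0], 0],
    [[0, 0, 0], [0, 0, 0], 0],
    [[0, 0, 0], [0, 0, 0], 0],
    [[0, 0, 0], [0, 0, 0], 0],
    [[-1.43, 0, 0], [0, 0, 0], 0],
    [[-1.43, 0, 0], [0, 0, 0], 0],
    [[-1.43, 0, 0], [0, 0, 0], 0],
    [[-1.43, 0, 0], [0, 0, 0], 0]
  ]
}}

```text
time_s: 7.82
eef_pos: [0.4652, -0.1878, 0.2222]
eef_rot: [-0.001, -0.081, 0.997, 0.0]
wrist_force: [0.2, -0.5, -0.4]
opening: 0.003
```

Emit:
{"api": "move_arm", "payload": {
  "motion": [
    [[0, -0.01, 0.8], [0, 0, 0], 0],
    [[0, -0.01, 1.6], [0, 0, 0], 0],
    [[0, -0.01, 2.0], [0, 0, 0], 0],
    [[0, -0.01, 2.1], [0, 0, 0], 0],
    [[0, -0.01, 2.18], [0, 0, 0], 0],
    [[0, -0.01, 2.24], [0, 0, 0], 0],
    [[0, -0.01, 2.29], [0, 0, 0], 0],
    [[0, -0.01, 2.29], [0, 0, 0], 0]
  ]
}}

```text
time_s: 8.82
eef_pos: [0.4664, -0.1891, 0.086]
eef_rot: [0.0, -0.081, 0.997, -0.001]
wrist_force: [-3.8, -0.6, 5.0]
opening: 0.001
```

Emit:
{"api": "move_arm", "payload": {
  "motion": [
    [[0, 0, 0.03], [0, 0, 0], 0],
    [[0, 0, 0.03], [0, 0, 0], 0],
    [[0, 0, 0.03], [0, 0, 0], 0]
  ]
}}

```text
time_s: 9.2
eef_pos: [0.4665, -0.1892, 0.0857]
eef_rot: [0.0, -0.082, 0.997, -0.001]
wrist_force: [-8.7, 2.9, 20.6]
opening: 0.001
```

The force rose to 20.6 N with only 0.3 mm of further motion, so the button is at a solid stop, at the expected home height. I'll withdraw and check.

Emit:
{"api": "move_arm", "payload": {
  "motion": [
    [[0, 0, -0.5], [0, 0, 0], 0],
    [[0, 0, -1.4], [0, 0, 0], 0],
    [[0, 0, -2.3], [0, 0, 0], 0],
    [[2, 0, -2.3], [0, 0, 0], 0],
    [[2, 0, -2.3], [0, 0, 0], 0],
    [[2, 0, -2.3], [0, 0, 0], 0],
    [[2, 0, -2.3], [0, 0, 0], 0],
    [[2, 0, -2.3], [0, 0, 0], 0],
    [[2, 0, -2.3], [0, 0, 0], 0]
  ]
}}

```text
time_s: 10.32
eef_pos: [0.3484, -0.2078, 0.2213]
eef_rot: [-0.0, -0.082, 0.997, 0.0]
wrist_force: [-0.2, -0.3, -0.4]
opening: 0.006
```

```bash
python3 -c "
from h import *
b=viewer.camera('scene');t=viewer.camera('top');shift([0,0,0])
c=lambda i,x,y:cv2.resize(i[y-50:y+50,x-65:x+65],(400,300),interpolation=2)
cv2.imwrite('pics/f.png',np.vstack([np.hstack([c(b,245,180),c(t,385,235)]),np.hstack([cv2.resize(b,(400,300)),cv2.resize(t,(400,300))])]))
"
```

```text
shift [5.158 4.36  3.69 ] ydir deg 99.39 z [-3.e-04  5.e-04 -1.e+00] pos [ 0.3481 -0.2077  0.2212] F [ 0.67 -0.13 -0.02] t 10.43 open 0.0
```

View pics/f.png

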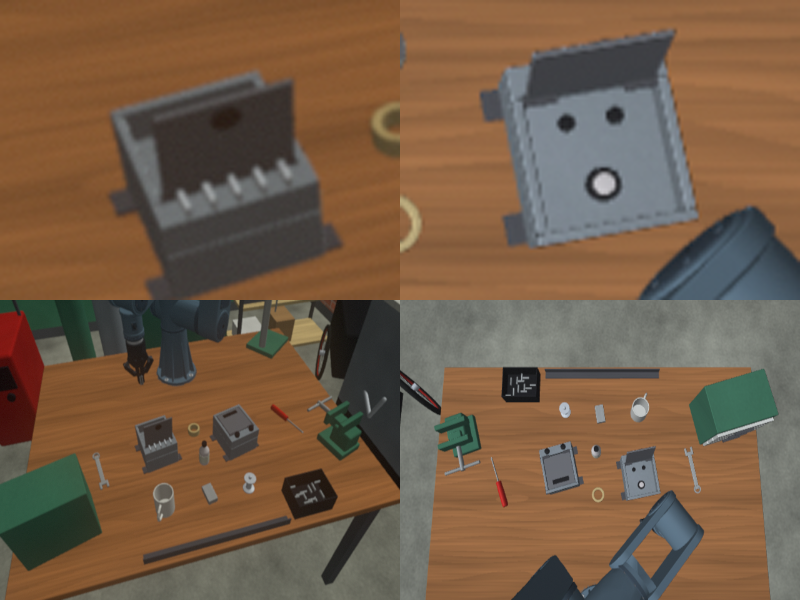

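The charger hatch is standing open, the button at (603,184) is now centred in its collar (pushed in), the lighting box is shut, the bystanders haven't moved and the arm is clear.

```bash
python3 -c "
from h import *
print(workorder.hand_in())"
```

```text
the job is handed in; nothing more can be done
None
```

The charger's hatch is open and its breaker button is pushed home. I handed the job in at about 10.5 s on the robot's clock; `hand_in` gives no verdict.

- **Hatch:** I pressed the round pad once with shut fingers, about 6.5 mm, down to its solid stop (14.6 N). After I withdrew the fingers, the hatch swung up, and it was standing open at the back both before the button press and at the end.
- **Breaker:** I pressed the button until the force rose to 20.6 N with only 0.3 mm more travel. The fingertips were then at about z = 0.078 m, which is the fully home height. The joint values can't be read directly, so this rests on the height, the force and the final picture.
- **Surroundings:** The final pictures show the lighting box's hatch shut and no bystander visibly moved. The arm was clear of everything and the wrist force was near 0.
- **Misses:** The spotter did not find the pad in the wrist picture (its one hit, score 0.5, was elsewhere) or the button in the wrist or top pictures. Its one hit for the button, in the scene picture, was also elsewhere (score 0.36). I used my own pixel measurements instead; for the pad, the two cameras agreed to within 4 mm. No other checks disagreed.

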